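Pull the perished rubber mount

TASK

Three look-alike rubber machine mounts stand on the bench: two are still firm, one has gone soft. Squeeze them between the fingers where they stand to find the one that gives, and stand that one upright in the empty tray, setting it down rather than dropping it. Leave the two firm ones standing where they are.

Things in the scene. Friction and masses are not known exactly. Their poses are not given: they have to be found in the camera images.
- mount_a_center (a point): One of 3 look-alike mounts, any of which may be the soft one: black rubber block between two upright steel plates with bolt holes. 74 mm long (x), 44 mm wide over the plates (y, the way to squeeze), 58 tall, 0.36 kg. Point: its centre, 29 mm above the bench; z up. Squeezed at 6 N or more, a firm mount gives under 2 mm; the soft one crushes by 10 mm, to 34 mm, stays so, and can be carried.
- mount_b_center (a point): One of 3 look-alike mounts, any of which may be the soft one: black rubber block between two upright steel plates with bolt holes. 74 mm long (x), 44 mm wide over the plates (y, the way to squeeze), 58 tall, 0.36 kg. Point: its centre, 29 mm above the bench; z up. Squeezed at 6 N or more, a firm mount gives under 2 mm; the soft one crushes by 10 mm, to 34 mm, stays so, and can be carried.
- mount_c_center (a point): One of 3 look-alike mounts, any of which may be the soft one: black rubber block between two upright steel plates with bolt holes. 74 mm long (x), 44 mm wide over the plates (y, the way to squeeze), 58 tall, 0.36 kg. Point: its centre, 29 mm above the bench; z up. Squeezed at 6 N or more, a firm mount gives under 2 mm; the soft one crushes by 10 mm, to 34 mm, stays so, and can be carried.
- mount_a_plate (a joint): How far the +y plate of mount_a has been pushed in, m: 0 at the start, 0.010 when fully crushed; it does not spring back. Under 0.002 in a firm mount.
- mount_b_plate (a joint): How far the +y plate of mount_b has been pushed in, m: 0 at the start, 0.010 when fully crushed; it does not spring back. Under 0.002 in a firm mount.
- mount_c_plate (a joint): How far the +y plate of mount_c has been pushed in, m: 0 at the start, 0.010 when fully crushed; it does not spring back. Under 0.002 in a firm mount.
- scrap_tray_floor (a point): The empty open tray of bare grey metal, fixed to the bench, 140 mm (x) by 180 mm (y) outside, walls 35 mm high and 4 mm thick. Point: centre of its inner floor, 5 mm above the bench; z up. A tray of the same size that holds tube offcuts stands 230 to 350 mm to its left or right: not that one.
Mind the look-alikes: they are no part of the job. Leave any blue or yellow look-alike of the part that bears mount_b_center alone.

How it is judged:
By the outcome, as a careful person would: the job done as asked, in the order asked, and still so for the second after the job is handed in, with the robot touching nothing.
It also fails if it takes over 48 s, if anything falls off the work surface, if the arm or the gripper's body presses on something with over 40 N, if the wrist force passes 120 N, or if a joint passes its speed limit or range.

ROBOT

A 6-joint arm with a two-finger parallel gripper is mounted at the origin on the work surface. World frame = base frame: x ahead of the robot, y to its left, z up, the work surface at z = 0. Lengths are in mm, angles in degrees, forces in N, time in s.
With the tool pointing down it reaches from about 325 to 750 mm from the base axis. Payload 7.6 kg.
Tool frame: the origin (TCP) lies at the very end of the fingers, on their centre line; the grasp point (between the pads) lies 19 mm behind it; y points along the fingers, x is the direction in which the jaws open and shut, and the axes are right-handed (so a half turn about y gives the same grasp; the last joint's range is limited). The gripper opens to 85 mm and grips with 20 to 120 N. Pads are 22 mm wide; open, the fingers measure 114 mm over their backs; the gripper's body (76 mm by 85 mm) begins 54 mm behind the grasp point. The pads swing forward as they close: fully open they stand 13 mm farther back than shut.
Start: joints at [73.264, 2.991, 80.254, -0, 96.75, -4.028], TCP at [115.474, 512.164, 231.323] pointing down, gripper open.
Joint ranges: [-166.34, 166.34], [-52.06, 124.39], [6.96, 135.62], [-60.46, 240.46], [14.63, 156.25], [-167.68, 167.68]. Speed limits (degrees/s): [147.25, 147.25, 172.46, 180, 180, 180].

INTERFACE

Orientations are given as [roll, pitch, yaw] about the fixed x, y, z axes, in that order (R = Rz(yaw) Ry(pitch) Rx(roll)).
In Python, from station import robot, imaging, job, boxes_of gives the robot as it stands.
- The arm moves only by the tool carry_out, never from a script. Its argument "plan" is a list of rows, each an object with "fingers": the opening, from 0 (shut) to 1 (fully open); "dp": the shift along the world's x, y, z in mm, a list of three; "spin": the turn about the world's z in degrees. In form: [{"fingers": fingers, "dp": [x, y, z], "spin": spin}, ...]. A call has 1 to 12 rows; each row shifts and turns the commanded pose from where the row before left it; what a row does not reach is not made up. A row lasts 1/12 s, in which the tool goes at most 41.7 mm and 7.16 degrees, less where a joint would pass 70% of its speed; a pose out of reach is approached as far as the arm can. A call is refused whole if a number of a shift passes 41.7 or a number of a turn 7.16, either way. A call with a gripper value outside its range is refused whole. The fingers move at their own pace and stop on an object; "squeeze" is the grip in N (left out, the last holds). Time passes only in rows, so rows that do not move let the fingers close. It gives the time, the measured TCP pose, the force and the opening at its end, in the units of the state.
- robot.observe(): the state, without advancing time (a new reading comes with each control period).
- imaging.read_camera(name): name is "side" or "top" or "wrist"; returns (picture, depth): 420x560x3 uint8, red, green, blue; 420x560 float32, mm along the optical axis (not along the pixel's ray), 0 where there is no reading.
- imaging.camera_info(name): a dict with "camera_matrix" (3x3 intrinsics, pixels), "rvec" (rotation vector, rad) and "tvec" (3), from world to camera coordinates, as OpenCV has them. Camera axes: x right, y down, z forward; pixel columns grow to the right and rows downward; lengths in mm; the calibration is good to about 2 mm. A picture is of the moment at which its call begins: read the wrist's pose just before it. camera_info takes no time and is no camera call; for the wrist camera it gives the pose at the moment of the call.
- job.hand_in(): hands the job in, once; it reports no verdict.
Trained networks look in the newest picture that a camera, given by its name, has taken for a name from the list of things; names that differ only in an ending like _2 or _b are one class to them, and where a whole thing is asked for, a point or a joint stands for the part that bears it (a point fixed in the world has none). Each returns a list of dicts, best first, with "p" (0 to 1); they miss things now and then, are a little off and sometimes report something else, mostly with a low value. They report only what shows in the picture. A call takes as long as a camera call. They do not tell look-alikes from the thing itself.
- boxes_of(camera, label): "bbox" ([centre column, centre row, width, height] in pixels, round what is visible of it).
The state is a dict: "time": time; "qpos": joint angles; "qd": joint speeds; "joint_torque": joint torques, N m; "tcp_pos": TCP position; "tcp_rot": TCP orientation; "force": force on the tool from outside, world axes, zero at the start; "torque": the same for the moment, N m; "finger_gap": opening from 0.0 (shut) to 1.0 (fully open).
Only numpy, scipy, OpenCV 4.12 (cv2) and the standard library are available. Lean on these libraries where they do the work, as an engineer would, in place of code of your own. Each camera call takes 0.05 s, during which the arm holds its last target.

## Working session

There is one attempt and no reset: what is moved stays moved. The work goes in short steps, Python scripts to look and compute and a tool call to move; the robot and the scene stay as the last step left them, time stands still between calls to the robot, and variables do not carry over. Pictures are saved under pics/ and viewed, and the job is handed in when it is done.

Besides the shell and the picture viewer there is one more tool, called after ">>>" by a JSON object that holds its "fn" and its "kwargs", one argument or row to a line. carry_out: Moves the arm, as the interface text tells. Its arguments: {"type":"object","properties":{"plan":{"type":"array"},"squeeze":{"type":"number"}},"required":["plan"]}

```bash
mkdir -p pics; ls; python3 - <<'E'
from station import robot, imaging, job, boxes_of
import cv2
print(robot.observe())
for c in ["top","side","wrist"]:
    im,d=imaging.read_camera(c)
    cv2.imwrite(f"pics/{c}0.png",im[:,:,::-1])
    import numpy as np; np.save(f"pics/{c}0.npy",d)
    print(c,imaging.camera_info(c))
    for l in ["mount_b_center","scrap_tray_floor"]:
        for b in boxes_of(c,l): print(l,b)
E
```

```text
pics
{'time': 0.0, 'qpos': array([ 7.32661527e+01,  3.02753527e+00,  8.03133867e+01, -4.44432991e-04,
        9.67521982e+01, -4.02703342e+00]), 'qd': array([-0.01306154,  0.07393598,  0.01968392,  0.02027366,  0.02817215,
        0.10095868]), 'joint_torque': array([-4.36520786e-04, -3.81671369e+01, -3.60183799e+01, -8.71131988e-05,
        6.13111159e-03, -2.64628392e-05]), 'tcp_pos': array([115.3611518 , 511.84537301, 230.46632259]), 'tcp_rot': array([-89.99390078,   0.09292122,  77.29313919]), 'force': array([0.14789141, 0.03797509, 0.0788829 ]), 'torque': array([-0.06385958, -0.03567462, -0.01848961]), 'finger_gap': 0.9993071425173331}
top {'camera_matrix': array([[484.69329878,   0.        , 281.55972198],
       [  0.        , 484.69329878, 207.97884477],
       [  0.        ,   0.        ,   1.        ]]), 'rvec': array([ 2.12563893, -2.16665854,  0.14549697]), 'tvec': array([ 16.99603498, 499.11777565, 748.091863  ])}
mount_b_center {'bbox': [279.6, 212.2, 46.7, 59.1], 'p': 0.84}
mount_b_center {'bbox': [177.2, 276.9, 41.7, 48.7], 'p': 0.72}
mount_b_center {'bbox': [291.2, 2
[... 360 characters left out ...]
2.49121434, 918.51178197])}
mount_b_center {'bbox': [358.2, 220.2, 42.1, 42.3], 'p': 0.93}
mount_b_center {'bbox': [294.1, 216.2, 43.7, 39.8], 'p': 0.8}
mount_b_center {'bbox': [333.6, 291.2, 44.5, 36.2], 'p': 0.72}
mount_b_center {'bbox': [297.1, 221.6, 39.2, 28.1], 'p': 0.5}
scrap_tray_floor {'bbox': [232.8, 165.3, 73.9, 64.6], 'p': 0.6}
wrist {'camera_matrix': array([[333.57740041,   0.        , 281.42421143],
       [  0.        , 333.57740041, 214.05766959],
       [  0.        ,   0.        ,   1.        ]]), 'rvec': array([-2.27811711, -1.82224742, -0.25174906]), 'tvec': array([-524.23215983,  -36.0885761 ,  378.29685742])}
mount_b_center {'bbox': [81.9, 410.1, 38.2, 13.2], 'p': 0.63}
```

View pics/top0.png

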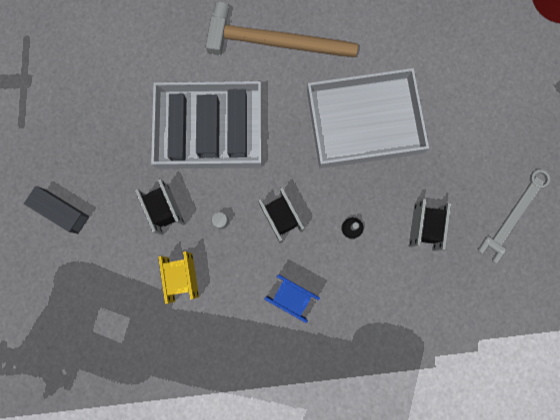

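View pics/side0.png

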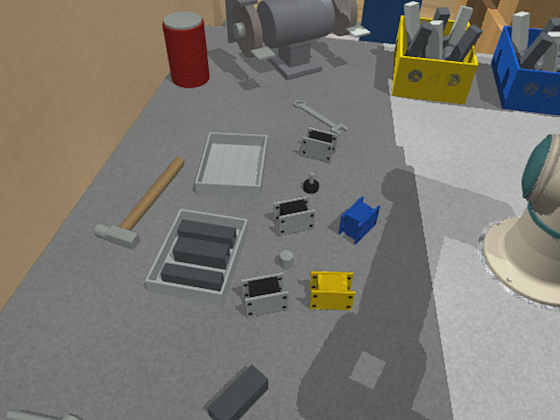

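View pics/wrist0.png

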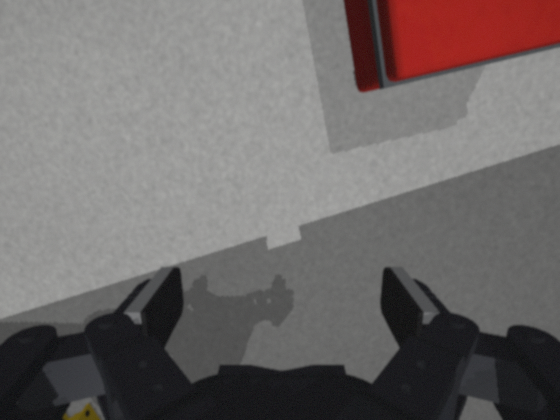

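The top view shows three black/steel mounts at about (158,206), (282,213) and (433,223). The yellow one (177,277) and the blue one (292,298) are look-alikes. The empty tray is at (368,117) and the tray of offcuts at (207,123). Next I'll measure these from depth in both views.

```bash
cat > h.py <<'E'
import numpy as np, cv2
from station import robot, imaging, job, boxes_of
def cloud(c,d,info=None):
    i=info or imaging.camera_info(c); K=i["camera_matrix"]; R=cv2.Rodrigues(i["rvec"])[0]
    v,u=np.mgrid[:d.shape[0],:d.shape[1]]
    P=np.stack([(u-K[0,2])/K[0,0]*d,(v-K[1,2])/K[1,1]*d,d],-1)
    W=(P-i["tvec"])@R
    W[d<=0]=np.nan
    return W
def rect(W,m):
    p=W[m][:,:2].astype(np.float32)
    return cv2.minAreaRect(p),np.median(W[m][:,2]),m.sum()
E
python3 - <<'E'
from h import *
for c,rois in {"top":dict(A=(130,175,190,240),B=(255,180,310,245),C=(405,190,455,255),tray=(300,65,435,170),yel=(155,245,200,305),blu=(260,270,325,325),bin=(145,75,265,168),peg=(210,210,230,230),knob=(340,215,366,240)),
 "side":dict(A=(238,268,292,318),B=(270,190,318,238),C=(297,125,340,165),tray=(190,128,272,198),peg=(278,248,296,268),knob=(300,170,322,195))}.items():
    d=np.load(f"pics/{c}0.npy"); W=cloud(c,d)
    print(c,"bench z",np.nanmedian(W[...,2]))
    for n,(a,b,e,f) in rois.items():
        S=W[b:f,a:e]; z=S[...,2]
        print(n,"zpct",np.round(np.nanpercentile(z,[2,50,95,99]),1))
        for lo,hi in ((50,66),) if n not in("tray","bin") else ((25,50),(1,12)):
            m=(z>lo)&(z<hi)
            if m.sum()>10:
                r,zz,k=rect(S,m); print("   ",lo,np.round(cv2.boxPoints(r)).tolist(),np.round(r[0],1),np.round(r[1],1),round(r[2],1),round(float(zz),1),k)
E
```

```text
top bench z 0.6824509372529655
A zpct [-2.2  1.5 58.3 60. ]
    50 [[462.0, 210.0], [480.0, 169.0], [548.0, 199.0], [530.0, 240.0]] [505.3 204.4] [74.1 44.9] 23.5 56.8 1032
B zpct [-2.1  1.3 58.3 59.7]
    50 [[445.0, 12.0], [465.0, -27.0], [531.0, 6.0], [511.0, 45.0]] [487.8   9.1] [73.7 44.3] 26.9 56.9 992
C zpct [-2.2  3.  58.6 60. ]
    50 [[428.0, -244.0], [500.0, -258.0], [508.0, -214.0], [436.0, -200.0]] [ 468.  -229.1] [45.2 73.7] 79.2 56.8 1081
tray zpct [-1.8  3.9 34.6 36.7]
    25 [[571.0, -57.0], [594.0, -237.0], [735.0, -219.0], [712.0, -39.0]] [ 652.8 -138.2] [141.6 181.1] 7.2 34.5 1451
    1 [[565.0, -260.0], [752.0, -265.0], [758.0, -29.0], [570.0, -25.0]] [ 661.4 -144.9] [235.4 187.6] 88.7 4.1 8730
yel zpct [-2.  17.9 58.8 60. ]
    50 [[353.0, 190.0], [360.0, 145.0], [433.0, 157.0], [426.0, 201.0]] [392.8 173.4] [73.9 45. ] 9.2 56.7 1089
blu zpct [-2.2  1.1 58.5 60. ]
    50 [[320.0, -26.0], [358.0, -48.0], [395.0, 16.0], [357.0, 38.0]] [357.4  -5.4] [73.8 44.2] 60.1 56.8 1056
bin zpct [-1.2 15.3 38.6 40.2]
    25 [[575.0, 41.0], [717.0, 39.0], [719.0, 220.0], [577.
[... 314 characters left out ...]
[480.0, 168.0], [547.0, 197.0], [528.0, 240.0]] [504.4 204. ] [73.  47.3] 23.5 56.2 841
B zpct [-2.1 12.9 57.7 59.3]
    50 [[444.0, 13.0], [465.0, -29.0], [531.0, 5.0], [510.0, 47.0]] [487.5   9.1] [74.2 47.3] 26.9 56.2 581
C zpct [-1.8 12.5 57.7 59.3]
    50 [[428.0, -246.0], [501.0, -259.0], [509.0, -212.0], [436.0, -199.0]] [ 468.6 -228.8] [47.9 74.4] 79.6 56.4 387
tray zpct [-1.8  4.3 34.4 36.5]
    25 [[571.0, -55.0], [595.0, -238.0], [735.0, -220.0], [711.0, -37.0]] [ 653.  -137.5] [140.3 185.2] 7.4 33.1 820
    1 [[547.0, -61.0], [600.0, -309.0], [800.0, -266.0], [747.0, -18.0]] [ 673.3 -163.6] [204.7 253.8] 12.1 4.1 3080
peg zpct [-2.  14.4 31.3 32.1]
knob zpct [-2.4  1.7 35.4 45.1]
```

Both views agree to within 1 mm:

| Thing | Centre x, y (mm) | Long axis | Notes |
|---|---|---|---|
| Mount 1 | (505,204) | 23.7° | top at 57–58 mm |
| Mount 2 | (488,9) | 26.8° | top at 57–58 mm |
| Mount 3 | (468,-229) | -11° | top at 57–58 mm |
| Tray | (653,-138) | 7.3° | floor at about 4–5 mm |

I'll go to the first mount, with jaw yaw 113.7°.

>>> {"fn": "carry_out", "kwargs": {
  "plan": [
    {"fingers":1,"dp":[28,-22,-7],"spin":3},
    {"fingers":1,"dp":[28,-22,-7],"spin":3},
    {"fingers":1,"dp":[28,-22,-7],"spin":3},
    {"fingers":1,"dp":[28,-22,-7],"spin":3},
    {"fingers":1,"dp":[28,-22,-7],"spin":3},
    {"fingers":1,"dp":[28,-22,-7],"spin":3},
    {"fingers":1,"dp":[28,-22,-7],"spin":3},
    {"fingers":1,"dp":[28,-22,-7],"spin":3},
    {"fingers":1,"dp":[28,-22,-7],"spin":3},
    {"fingers":1,"dp":[28,-22,-7],"spin":3},
    {"fingers":1,"dp":[28,-22,-7],"spin":3},
    {"fingers":1,"dp":[28,-22,-7],"spin":3}
  ],
  "squeeze": 20
}}

```text
time: 1.45
tcp_pos: [452.7, 246.8, 147.2]
tcp_rot: [-90.0, -0.0, 113.4]
force: [-0.1, 0.0, 0.0]
finger_gap: 1.001
```

>>> {"fn": "carry_out", "kwargs": {
  "plan": [
    {"fingers":1,"dp":[27,-22,-15],"spin":0.4},
    {"fingers":1,"dp":[26,-22,-15],"spin":0},
    {"fingers":1,"dp":[0,0,-20],"spin":0},
    {"fingers":1,"dp":[0,0,0],"spin":0},
    {"fingers":1,"dp":[0,0,0],"spin":0}
  ]
}}

```text
time: 1.87
tcp_pos: [503.7, 203.9, 96.4]
tcp_rot: [-89.8, -0.0, 113.7]
force: [-0.2, 0.1, -0.1]
finger_gap: 0.998
```

```bash
python3 - <<'E'
from h import *
for k in range(2):
    s=robot.observe();print(s["tcp_pos"],s["tcp_rot"],s["qpos"])
    info=imaging.camera_info("wrist"); im,d=imaging.read_camera("wrist")
W=cloud("wrist",d,info); z=W[...,2]; 
D=np.hypot(W[...,0]-505,W[...,1]-204)
m=(z>50)&(z<64)&(D<55); print(rect(W,m))
cv2.imwrite("pics/w1.png",im[:,:,::-1])
E
```

```text
[503.67746418 203.94172136  96.44502862] [-8.98338733e+01 -3.62218963e-02  1.13666489e+02] [ 1.81392100e+01  1.09574288e+01  8.72592731e+01  2.02515268e-02
  8.19521419e+01 -9.55301965e+01]
[504.18155131 204.64044767  97.86878494] [-8.99935500e+01 -2.04665846e-02  1.13720645e+02] [ 1.81928845e+01  1.08680173e+01  8.71897544e+01  1.99466067e-02
  8.19506204e+01 -9.55305565e+01]
(((505.7496337890625, 203.53524780273438), (74.37670135498047, 44.139217376708984), 23.74724578857422), np.float64(56.738754645016925), np.int64(6878))
```

View pics/w1.png

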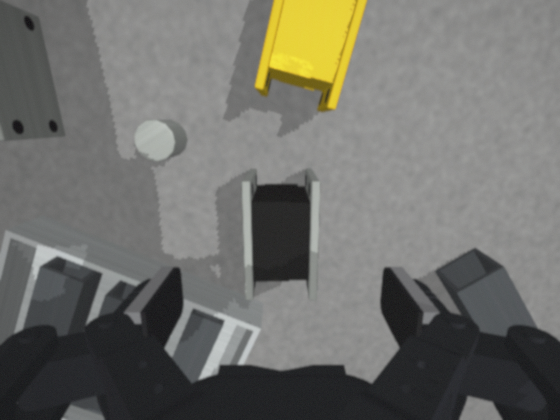

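The wrist view shows the mount centred between the fingers at about (281,235), and it measures (505.7,203.5). I'll descend and squeeze at 20 N.

>>> {"fn": "carry_out", "kwargs": {
  "plan": [
    {"fingers":1,"dp":[1,-0.5,-30],"spin":0},
    {"fingers":1,"dp":[0,0,-30],"spin":0},
    {"fingers":1,"dp":[0,0,-25],"spin":0},
    {"fingers":1,"dp":[0,0,0],"spin":0},
    {"fingers":0.45,"dp":[0,0,0],"spin":0},
    {"fingers":0.45,"dp":[0,0,0],"spin":0},
    {"fingers":0.45,"dp":[0,0,0],"spin":0},
    {"fingers":0.45,"dp":[0,0,0],"spin":0},
    {"fingers":0.45,"dp":[0,0,0],"spin":0},
    {"fingers":0.45,"dp":[0,0,0],"spin":0}
  ]
}}

```text
time: 2.8
tcp_pos: [506.7, 203.7, 13.9]
tcp_rot: [-90.2, 0.0, 113.7]
force: [2.3, -1.6, 3.1]
finger_gap: 0.447
```

>>> {"fn": "carry_out", "kwargs": {
  "plan": [
    {"fingers":0.2,"dp":[0,0,0],"spin":0},
    {"fingers":0.2,"dp":[0,0,0],"spin":0},
    {"fingers":0.2,"dp":[0,0,0],"spin":0},
    {"fingers":0.2,"dp":[0,0,0],"spin":0},
    {"fingers":0.2,"dp":[0,0,0],"spin":0},
    {"fingers":0.2,"dp":[0,0,0],"spin":0}
  ]
}}

```text
time: 3.3
tcp_pos: [506.6, 203.5, 13.8]
tcp_rot: [-90.1, 0.1, 113.7]
force: [0.4, -3.7, 7.7]
finger_gap: 0.396
```

```bash
python3 - <<'E'
from h import *
s=robot.observe();print(s)
for c in ("wrist","side","top"):
    info=imaging.camera_info(c); im,d=imaging.read_camera(c); W=cloud(c,d,info)
    cv2.imwrite(f"pics/{c}2.png",im[:,:,::-1])
    z=W[...,2];D=np.hypot(W[...,0]-505,W[...,1]-204)
    m=(z>50)&(z<62)&(D<60); print(c,rect(W,m))
E
```

```text
{'time': 3.3, 'qpos': array([ 1.80244264e+01,  1.68764385e+01,  9.05477266e+01, -4.16956436e-02,
        7.24234855e+01, -9.56342053e+01]), 'qd': array([-0.05953505,  0.02496929,  0.03752784, -0.04645371,  0.05061568,
       -0.12698765]), 'joint_torque': array([ 2.00817548e+00, -3.91734874e+01, -2.81530827e+01,  9.06231254e-01,
        2.70674922e-03,  1.34237716e-02]), 'tcp_pos': array([506.64539563, 203.45773873,  13.80584807]), 'tcp_rot': array([-9.01477034e+01,  5.45469816e-02,  1.13671100e+02]), 'force': array([ 0.37117044, -3.70678032,  7.67437511]), 'torque': array([-0.52460222, -0.22371165,  0.01785176]), 'finger_gap': 0.39579304720481323}
wrist (((496.5954284667969, 197.71804809570312), (60.96515655517578, 71.228271484375), 64.25398254394531), np.float64(56.82267902851486), np.int64(14813))
side (((499.6675109863281, 214.66622924804688), (73.98555755615234, 61.01234436035156), 24.26820182800293), np.float64(56.598787481654966), np.int64(305))
top (((497.07904052734375, 196.5491180419922), (6.461756706237793, 86.4352035522461), 27.704389572143555), np.float64(59.925406163874726), np.int64(14))
```

View pics/wrist2.png

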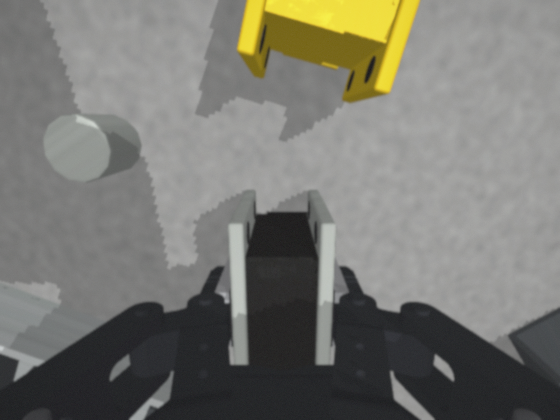

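```bash
python3 - <<'E'
from h import *
info=imaging.camera_info("wrist"); im,d=imaging.read_camera("wrist"); W=cloud("wrist",d,info)
a=np.radians(113.7); u=np.array([np.cos(a),np.sin(a)]); v=np.array([u[1],-u[0]])
for r in (260,280,300,320):
    s=W[r,200:360]; m=(s[:,2]>51)&(s[:,2]<62); q=(s[m][:,:2]-[505.5,203.8])@u; print(r,q.min(),q.max(),np.ptp(q), ((s[m][:,:2]-[505.5,203.8])@v).mean())
E
```

```text
260 -18.603954293732752 14.836758615622914 33.44071290935567 -24.25030048880738
280 -18.653234824561974 14.8363780858315 33.489612910393475 -17.151444938720683
300 -27.777068941019248 22.97219960182601 50.74926854284526 -10.049099244812814
320 -20.330401913710133 16.621792661286133 36.95219457499627 -2.007167688752992
```

>>> {"fn": "carry_out", "kwargs": {
  "plan": [
    {"fingers":0.2,"dp":[0,0,0],"spin":0},
    {"fingers":0.2,"dp":[0,0,0],"spin":0},
    {"fingers":0.2,"dp":[0,0,0],"spin":0}
  ]
}}

```text
time: 3.75
tcp_pos: [506.7, 203.4, 13.8]
tcp_rot: [-90.2, 0.1, 113.7]
force: [0.8, -3.6, 7.6]
finger_gap: 0.392
```

The gap settles at 0.39 (about 33 mm), and the wrist depth independently gives 33.5 mm over the plates. So this is the soft mount. I'll tighten the grip and lift.

>>> {"fn": "carry_out", "kwargs": {
  "plan": [
    {"fingers":0.2,"dp":[0,0,0],"spin":0},
    {"fingers":0.2,"dp":[0,0,0],"spin":0},
    {"fingers":0.2,"dp":[0,0,6],"spin":0},
    {"fingers":0.2,"dp":[0,0,14],"spin":0},
    {"fingers":0.2,"dp":[0,0,20],"spin":0},
    {"fingers":0.2,"dp":[0,0,20],"spin":0},
    {"fingers":0.2,"dp":[0,0,15],"spin":0},
    {"fingers":0.2,"dp":[0,0,5],"spin":0},
    {"fingers":0.2,"dp":[0,0,0],"spin":0}
  ],
  "squeeze": 40
}}

```text
time: 4.5
tcp_pos: [505.6, 204.0, 93.1]
tcp_rot: [-90.1, -0.0, 113.7]
force: [0.4, -0.3, -3.2]
finger_gap: 0.388
```

```bash
python3 - <<'E'
from h import *
im,d=imaging.read_camera("side"); cv2.imwrite("pics/side3.png",im[:,:,::-1]); s=robot.observe();print(s["tcp_pos"],s["force"],s["finger_gap"])
E
```

```text
[505.02120138 203.71713737  91.70727831] [-0.28342576  0.27599439 -4.82842123] 0.38387978200626915
```

View pics/side3.png

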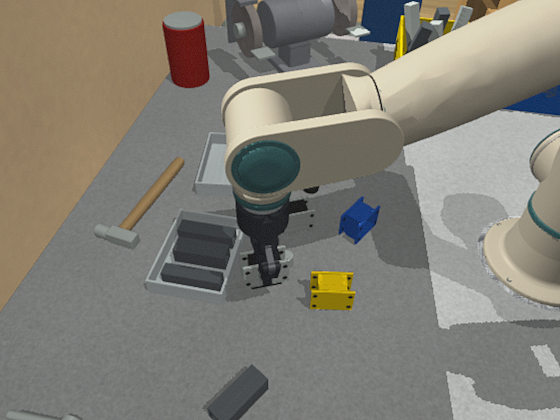

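The mount is held upright at about (265,270), the wrist carries roughly 3.5–4.8 N, which matches its weight, and the gap is steady at 0.38–0.39. I'll carry it to the tray.

>>> {"fn": "carry_out", "kwargs": {
  "plan": [
    {"fingers":0.2,"dp":[6,-14,0],"spin":-0.6},
    {"fingers":0.2,"dp":[12,-28,0],"spin":-1.4},
    {"fingers":0.2,"dp":[14.5,-33.5,0],"spin":-1.6},
    {"fingers":0.2,"dp":[14.5,-33.5,0],"spin":-1.6},
    {"fingers":0.2,"dp":[14.5,-33.5,0],"spin":-1.6},
    {"fingers":0.2,"dp":[14.5,-33.5,0],"spin":-1.6},
    {"fingers":0.2,"dp":[14.5,-33.5,0],"spin":-1.6},
    {"fingers":0.2,"dp":[14.5,-33.5,0],"spin":-1.6},
    {"fingers":0.2,"dp":[14.5,-33.5,0],"spin":-1.6},
    {"fingers":0.2,"dp":[14.5,-33.5,0],"spin":-1.6},
    {"fingers":0.2,"dp":[10,-23,0],"spin":-1.2},
    {"fingers":0.2,"dp":[4,-9,0],"spin":-0.4}
  ]
}}

```text
time: 5.55
tcp_pos: [653.0, -141.9, 89.3]
tcp_rot: [-89.8, -0.0, 97.0]
force: [-0.2, -0.1, -3.0]
finger_gap: 0.394
```

>>> {"fn": "carry_out", "kwargs": {
  "plan": [
    {"fingers":0.2,"dp":[0,0,0],"spin":0},
    {"fingers":0.2,"dp":[0,0,0],"spin":0}
  ]
}}

```text
time: 5.72
tcp_pos: [652.6, -137.7, 90.3]
tcp_rot: [-89.8, -0.1, 97.3]
force: [-1.2, 0.2, -3.6]
finger_gap: 0.388
```

```bash
python3 - <<'E'
from h import *
for k in range(3):
    s=robot.observe();print(s["tcp_pos"],s["tcp_rot"],s["force"],s["finger_gap"])
    c=("wrist","side","top")[k]; im,d=imaging.read_camera(c); cv2.imwrite(f"pics/{c}4.png",im[:,:,::-1])
    if c=="wrist": i=imaging.camera_info(c); cv2.imwrite
    W=cloud(c,d); z=W[...,2]
    if c=="top":
        m=(z>29)&(z<40)&(abs(W[...,0]-653)<95)&(abs(W[...,1]+138)<115); print(rect(W,m))
E
python3 -c "
import cv2,numpy as np
cv2.imwrite('pics/mix4.png',np.hstack([cv2.resize(cv2.imread(f'pics/{c}4.png'),(400,300)) for c in('wrist','side')]))"
```

```text
[ 652.60810364 -137.70300302   90.27345744] [-89.83071316  -0.11558277  97.29327302] [-1.23978751  0.17651219 -3.58573979] 0.38806797938676846
[ 652.71363212 -137.01045019   90.83942342] [-89.86748561  -0.09791482  97.35565103] [-0.33103506 -0.1619912  -3.81281376] 0.3902341855971828
[ 652.86861512 -136.68460989   91.35824711] [-8.99054644e+01 -7.64703622e-02  9.73891065e+01] [ 0.29580027 -0.45158553 -2.69810325] 0.3866369504220331
(((645.1318969726562, -59.53510284423828), (46.98545455932617, 145.7851104736328), 85.76724243164062), np.float64(35.065034780663744), np.int64(364))
```

View pics/mix4.png

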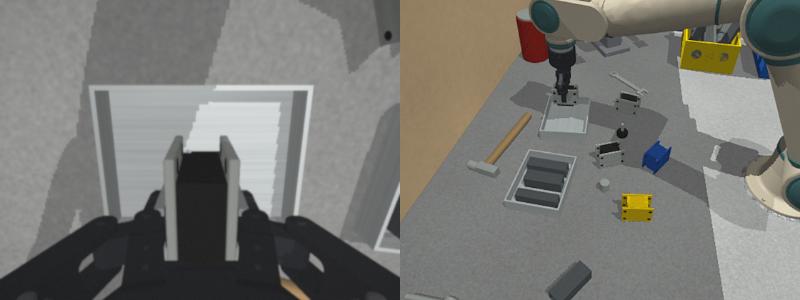

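The mount hangs upright over the empty tray, aligned with its walls. I'll lower it most of the way, then feel for contact.

>>> {"fn": "carry_out", "kwargs": {
  "plan": [
    {"fingers":0.2,"dp":[0,0,-10],"spin":0},
    {"fingers":0.2,"dp":[0,0,-20],"spin":0},
    {"fingers":0.2,"dp":[0,0,-18],"spin":0},
    {"fingers":0.2,"dp":[0,0,-10],"spin":0},
    {"fingers":0.2,"dp":[0,0,-5],"spin":0},
    {"fingers":0.2,"dp":[0,0,-3],"spin":0},
    {"fingers":0.2,"dp":[0,0,0],"spin":0},
    {"fingers":0.2,"dp":[0,0,0],"spin":0}
  ]
}}

```text
time: 6.53
tcp_pos: [654.0, -138.4, 27.4]
tcp_rot: [-90.1, 0.0, 97.3]
force: [0.2, -0.4, -3.5]
finger_gap: 0.387
```

>>> {"fn": "carry_out", "kwargs": {
  "plan": [
    {"fingers":0.2,"dp":[0,0,-1],"spin":0},
    {"fingers":0.2,"dp":[0,0,-1],"spin":0},
    {"fingers":0.2,"dp":[0,0,0],"spin":0}
  ]
}}

```text
time: 6.78
tcp_pos: [653.7, -138.4, 24.7]
tcp_rot: [-90.0, 0.0, 97.3]
force: [0.4, -0.0, -3.3]
finger_gap: 0.385
```

>>> {"fn": "carry_out", "kwargs": {
  "plan": [
    {"fingers":0.2,"dp":[0,0,-1],"spin":0},
    {"fingers":0.2,"dp":[0,0,-1],"spin":0},
    {"fingers":0.2,"dp":[0,0,0],"spin":0}
  ]
}}

```text
time: 7.03
tcp_pos: [653.3, -138.3, 22.1]
tcp_rot: [-90.0, -0.0, 97.3]
force: [0.4, -0.1, -3.0]
finger_gap: 0.387
```

>>> {"fn": "carry_out", "kwargs": {
  "plan": [
    {"fingers":0.2,"dp":[0,0,-1],"spin":0},
    {"fingers":0.2,"dp":[0,0,-1],"spin":0},
    {"fingers":0.2,"dp":[0,0,0],"spin":0}
  ]
}}

```text
time: 7.28
tcp_pos: [653.3, -138.3, 20.0]
tcp_rot: [-90.0, -0.0, 97.3]
force: [-0.3, -1.0, -3.0]
finger_gap: 0.387
```

>>> {"fn": "carry_out", "kwargs": {
  "plan": [
    {"fingers":0.2,"dp":[0,0,-1],"spin":0},
    {"fingers":0.2,"dp":[0,0,0],"spin":0}
  ]
}}

```text
time: 7.45
tcp_pos: [653.4, -138.3, 19.1]
tcp_rot: [-90.0, -0.0, 97.3]
force: [0.3, 0.6, -4.5]
finger_gap: 0.39
```

>>> {"fn": "carry_out", "kwargs": {
  "plan": [
    {"fingers":0.2,"dp":[0,0,-1],"spin":0},
    {"fingers":0.2,"dp":[0,0,0],"spin":0}
  ]
}}

```text
time: 7.62
tcp_pos: [653.4, -138.3, 18.2]
tcp_rot: [-90.0, -0.0, 97.3]
force: [-0.4, -0.1, -3.4]
finger_gap: 0.388
```

>>> {"fn": "carry_out", "kwargs": {
  "plan": [
    {"fingers":0.2,"dp":[0,0,-0.7],"spin":0},
    {"fingers":0.2,"dp":[0,0,0],"spin":0}
  ]
}}

```text
time: 7.78
tcp_pos: [653.6, -138.4, 18.0]
tcp_rot: [-90.0, 0.0, 97.3]
force: [-0.8, -0.3, -0.1]
finger_gap: 0.392
```

The load has come off the wrist, so the mount is touching the floor. I'll press lightly, then release.

>>> {"fn": "carry_out", "kwargs": {
  "plan": [
    {"fingers":0.2,"dp":[0,0,-0.4],"spin":0},
    {"fingers":0.2,"dp":[0,0,0],"spin":0}
  ],
  "squeeze": 20
}}

```text
time: 7.95
tcp_pos: [653.7, -138.4, 18.0]
tcp_rot: [-90.0, 0.0, 97.3]
force: [-2.4, -0.3, 2.0]
finger_gap: 0.39
```

>>> {"fn": "carry_out", "kwargs": {
  "plan": [
    {"fingers":0.42,"dp":[0,0,0],"spin":0},
    {"fingers":0.46,"dp":[0,0,0],"spin":0},
    {"fingers":0.52,"dp":[0,0,0],"spin":0},
    {"fingers":0.6,"dp":[0,0,0],"spin":0},
    {"fingers":0.8,"dp":[0,0,0],"spin":0},
    {"fingers":0.8,"dp":[0,0,0],"spin":0},
    {"fingers":0.8,"dp":[0,0,0],"spin":0},
    {"fingers":0.8,"dp":[0,0,0],"spin":0}
  ]
}}

```text
time: 8.62
tcp_pos: [653.5, -138.3, 17.2]
tcp_rot: [-90.0, -0.0, 97.3]
force: [-0.3, -0.3, -1.0]
finger_gap: 0.8
```

```bash
python3 - <<'E'
from h import *
im,d=imaging.read_camera("wrist"); cv2.imwrite("pics/wrist5.png",im[:,:,::-1]); s=robot.observe();print(s["tcp_pos"],s["force"],s["finger_gap"])
E
```

```text
[ 653.470457   -138.33565102   17.20161105] [-0.63453102 -1.09114305  0.45344343] 0.7965548811297929
```

View pics/wrist5.png

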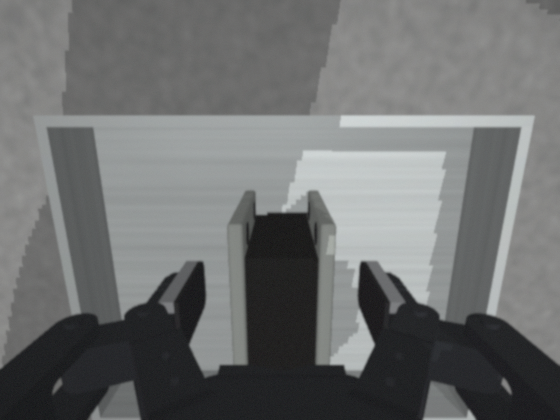

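The wrist view shows the mount standing free at column 282, with both fingers clear on either side. I'll go straight up and then back toward the robot for the final look.

>>> {"fn": "carry_out", "kwargs": {
  "plan": [
    {"fingers":0.8,"dp":[0,0,10],"spin":0},
    {"fingers":0.8,"dp":[0,0,25],"spin":0},
    {"fingers":0.8,"dp":[0,0,35],"spin":0},
    {"fingers":0.8,"dp":[0,0,35],"spin":0},
    {"fingers":0.8,"dp":[0,0,35],"spin":0},
    {"fingers":0.8,"dp":[-15,0,30],"spin":0},
    {"fingers":0.8,"dp":[-30,20,10],"spin":0},
    {"fingers":0.8,"dp":[-30,25,0],"spin":0},
    {"fingers":0.8,"dp":[-30,25,0],"spin":0},
    {"fingers":0.8,"dp":[-30,25,0],"spin":0},
    {"fingers":0.8,"dp":[-30,25,0],"spin":0},
    {"fingers":0.8,"dp":[-30,30,0],"spin":0}
  ]
}}

```text
time: 9.67
tcp_pos: [457.4, 11.6, 197.9]
tcp_rot: [-90.1, 0.0, 97.2]
force: [1.5, 0.6, 0.5]
finger_gap: 0.802
```

>>> {"fn": "carry_out", "kwargs": {
  "plan": [
    {"fingers":0.8,"dp":[-25,32,0],"spin":0},
    {"fingers":0.8,"dp":[-20,35,0],"spin":0},
    {"fingers":0.8,"dp":[-15,37,0],"spin":0},
    {"fingers":0.8,"dp":[-15,37,0],"spin":0},
    {"fingers":0.8,"dp":[-10,38,0],"spin":0},
    {"fingers":0.8,"dp":[-10,38,0],"spin":0},
    {"fingers":0.8,"dp":[-10,38,0],"spin":0},
    {"fingers":0.8,"dp":[0,38,0],"spin":0},
    {"fingers":0.8,"dp":[0,20,0],"spin":0},
    {"fingers":0.8,"dp":[0,0,0],"spin":0}
  ]
}}

```text
time: 10.5
tcp_pos: [353.1, 327.3, 197.9]
tcp_rot: [-90.0, -0.1, 97.5]
force: [1.0, -0.5, -0.0]
finger_gap: 0.801
```

```bash
python3 - <<'E'
from h import *
im,d=imaging.read_camera("top"); W=cloud("top",d); cv2.imwrite("pics/top6.png",im[:,:,::-1])
im2,d2=imaging.read_camera("side"); cv2.imwrite("pics/side6.png",im2[:,:,::-1])
z=W[...,2]
for n,x,y in (("tray",653,-138),("B",488,9),("C",468,-229),("blue",357,-5),("yel",393,173)):
    for lo,hi in ((48,70),):
        m=(z>lo)&(z<hi)&(np.hypot(W[...,0]-x,W[...,1]-y)<60)
        if m.sum()>10: r=rect(W,m); print(n,np.round(r[0][0],1),np.round(r[0][1],1),r[0][2],r[1],r[2])
print(robot.observe()["time"])
cv2.imwrite('pics/mix6.png',np.hstack([cv2.resize(x[:,:,::-1],(400,300)) for x in(im,im2)]))
E
```

```text
tray [ 652.4 -138.3] [75.4 34.6] 7.06655740737915 60.71370869582381 869
B [487.6   9.1] [73.4 44.2] 26.83240509033203 56.70502902886685 1006
C [ 467.9 -229.1] [45.2 73.8] 78.882080078125 56.63270564317455 1107
blue [357.5  -5.4] [73.9 44.3] 59.80767059326172 56.75933958461225 1062
yel [392.6 173.3] [73.6 45.1] 8.997008323669434 56.75162282191816 1105
10.6
```

View pics/mix6.png

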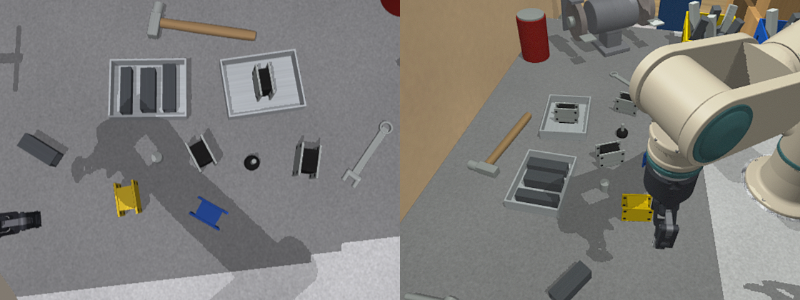

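Both views show the mount upright in the empty tray, 34.6 mm wide, with everything else unmoved. Handing in.

```bash
python3 -c "
from station import job
print(job.hand_in())"
```

```text
the job is handed in; nothing more can be done
None
```

The soft mount is standing upright in the empty tray, and I handed the job in at about 10.6 s.

**Finding it:** The first mount I squeezed, at (505, 204), gave way at 20 N. The finger gap settled at about 33 mm, and the wrist camera measured 33.5 mm over the plates. Since that settled which one was soft, I did not squeeze the other two.

**Placing it:** I carried it to the empty tray and lowered it until the wrist force showed the floor was bearing its weight. Then I released it.

**Last checks (top-camera depth, with the side picture agreeing by eye):**
- **Soft mount:** it stands at (652, -138), its top at about 61 mm, crushed to 34.6 mm wide and square with the tray.
- **Firm mounts and look-alikes:** the two firm mounts and the blue and yellow look-alikes are within 0.5 mm of where they started.
- **Robot:** it is clear of everything. The wrist forces I read stayed under about 10 N.

No check failed or disagreed.

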